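# Pin the ready rail and hang the race pack on it

## Robot

A 6-joint arm with a two-finger parallel gripper is mounted at the origin on the work surface. World frame = base frame: x ahead of the robot, y to its left, z up, the work surface at z = 0. Lengths are in m, angles in rad, forces in N, time in s.
With the tool pointing down it reaches from about 0.3 to 0.85 m from the base axis. Payload 5.4 kg.
Tool frame: the origin (TCP) lies midway between the tips of the shut fingers; the grasp point (between the pads) lies 19 mm behind it; z points along the fingers, y is the line along which they close (so a half turn about z gives the same grasp; the last joint's range is limited). The gripper opens to 85 mm and grips with 20 to 120 N. Pads are 22 mm wide; open, the fingers measure 114 mm over their backs; the gripper's body (76 mm by 85 mm) begins 54 mm behind the grasp point. The pads swing forward as they close: fully open they stand 13 mm farther back than shut.
Start: joints at [1.135, 0.158, 1.597, -0, 1.386, -0.21], TCP at [0.129, 0.56, 0.231] pointing down, gripper open.
Joint ranges: [-2.91, 2.91], [-0.94, 2.29], [0.18, 2.7], [-1.29, 4.43], [0.17, 2.64], [-3, 3]. Speed limits (rad/s): [2.57, 2.57, 3.14, 3.14, 3.14, 3.14].

## Interface

Orientations are given as a 3x3 rotation matrix whose columns are the frame's x, y, z axes.
In Python, from plant import move_ptp, move_l, move_joints, gripper_open, gripper_close, pause, solve_ik, sense, get_image, PlanningError, job_done, look_for, masks_of, spot_point gives the robot as it stands. The module is installed in compiled form; this text tells all that it offers. Calls block until the motion is done:
- move_ptp(position, orientation): joint-space move of the TCP to a pose.
- move_l(position, rot=None, v=0.15): straight line of the TCP; rot=None keeps the orientation; v is the mean speed in m/s.
- move_joints(angles): joint-space move.
- gripper_open() and gripper_close(): open the fingers fully, or close them until they stop; the grip force is fixed at half the most.
- pause(seconds).
- solve_ik(position, orientation): joint angles nearest the present ones, or None.
- sense(): the state.
- get_image(name): name is "scene" or "top" or "wrist"; returns a dict with "frame" (420x560x3 uint8, red, green, blue), "z_map" (420x560 float32, m along the optical axis (not along the pixel's ray), 0 where there is no reading), "fx", "fy", "cx", "cy" (pixels), "extrinsics" (4x4, takes a point from world to camera coordinates). Camera axes: x right, y up, looking along -z (the intrinsics and any distortion apply to the point x, -y, -z); pixel columns grow to the right and rows downward; lengths in m; the calibration is good to about 2 mm. A picture is of the moment at which its call begins.
A pose or a line that the arm cannot do raises PlanningError and nothing moves.
- job_done(): hands the job in; it is judged then, once.
Trained networks look in the newest picture that a camera, given by its name, has taken for a name from the list of things; names that differ only in an ending like _2 or _b are one class to them, and where a whole thing is asked for, a point or a joint stands for the part that bears it (a point fixed in the world has none). Each returns a list of dicts, best first, with "p" (0 to 1); they miss things now and then, are a little off and sometimes report something else, mostly with a low value. They report only what shows in the picture. A call takes as long as a camera call. They do not tell look-alikes from the thing itself.
- look_for(camera, query): "bbox" ([centre column, centre row, width, height] as shares, 0 to 1, of the picture: columns of its width, rows of its height, round what is visible of it).
- masks_of(camera, query): "mask" (420x560 bool, what is visible of it) and "bbox" ([centre column, centre row, width, height] as shares, 0 to 1, of the picture: columns of its width, rows of its height, round what is visible of it).
- spot_point(camera, query): "xy" ([column, row] as shares, 0 to 1, of the picture: columns of its width, rows of its height: a listed point, or the origin of a listed thing).
The state is a dict: "clock": time; "q": joint angles; "joint_vel": joint speeds; "effort": joint torques, N m; "tool_pos": TCP position; "orientation": TCP orientation; "wrist_force": force on the tool from outside, world axes, zero at the start; "wrist_torque": the same for the moment, N m; "grip_width": finger opening in m; "finger_force": force on a finger pad.
Only numpy, scipy, OpenCV 4.12 (cv2) and the standard library are available. Lean on these libraries where they do the work, as an engineer would, in place of code of your own. Each camera call takes 0.05 s, during which the arm holds its last target. There are 200 camera calls.

## Task

Take the taper drift from the tool stand and push it fully home, down through the clevis and tongue holes that join the two halves of the bamboo rack, so that it pulls the extension into line, and leave it there as the pin. Then lift the long battery pack on its hanger over the rail's end stops, hang it on the extension rail and slide it along to the outer end stop. Leave the short pack hanging where it is and the hex driver in the stand.

Things in the scene. Friction and masses are not known exactly. Their poses are not given: they have to be found in the camera images.
- rack: Fixed half of a bamboo rack: posts, a 24 mm beam along its y (top 223 mm high) and the main rail, 12 mm round steel, parallel to the beam and 70 mm to its +x side, axis 250 mm high. Origin on the table under the clevis hole; x away from the robot, y along the rails, z up. Main half at y = 30 to 268 mm, extension at -30 to -246. Highest point 308 mm: the packs' tabs.
- extension (a joint): How far the extension half stands out of line along the rack's -y, in m: 0 = tongue hole exactly under the clevis hole, 0.0035 to 0.0055 at the start. It slides stiffly (2.5 N), only along y; the drift's taper pulls it in. With the drift home at most about 0.0015 is left.
- clevis_hole (a point): Centre of the upright 15.5 mm hole in the rack's steel clevis, at the top face of its upper plate (228 mm high, 6 mm thick). Below it the extension's tongue, 219 to 207.5 mm high, its 15.5 mm hole set off along the rack's -y by the joint value; lower plate (same hole as the upper) down to 198.5 mm, free below. Nothing tall stands within 60 mm of it.
- main_rail_stop (a point): On the main rail's axis (250 mm high) at its inner end, next to the extension, where it turns straight up as an end stop: 12 mm thick, top 26 mm above the axis. Thin brackets hold both rails from the -x side, lowest 225 mm high. Axes as the rack's.
- ext_rail_inner (a point): On the extension rail's axis (12 mm round, 250 mm high, in one line with the main rail) at its inner end stop, which like all the stops reaches 26 mm above the axis; 60 mm from the main rail's stop when in line. Axes as the rack's.
- ext_rail_outer (a point): On the extension rail's axis at its outer end stop (12 mm thick, 26 mm above the axis), 210 mm in the rack's -y from the inner one. A hook touches this stop when the pack's origin is 21 mm from this point. Axes as the rack's.
- long_pack: Long blue battery pack (138 x 47 x 25 mm, on end) in a hanger on the main rail, next to the extension; 0.34 kg. Origin: middle of the hook, on the axis of the rail it hangs on; axes as the rack's. Black grip tab 16 (x) x 28 (y) mm, 11 to 58 mm above the origin. Hook 30 mm along y, 19 mm inside; tip on -x to 3 mm below the origin; flat shank on +x; shoulder 80 and pack bottom 226 mm below.
- long_grip (a point): Point in the long pack's tab, 42 mm above its origin, where a gripper pointing down and closing across the rail (rack's x) can hold it. Astride a rail the pack must rise 20 mm to clear a stop and can rise at most 50 mm before its shoulder meets the rail brackets. It can swing about the rail.
- short_pack: Short blue pack (96 x 47 x 25 mm) in an identical hanger on the main rail, farther from the extension; same origin, tab and hook. To be left where it hangs.
- drift: Taper drift, 120 mm long, 0.13 kg, standing tip down in one of the tool stand's holes. Origin on its axis at the underside of the collar, which sits on the plate when home; z up. Below: 14 mm shank for 24 mm, then a taper to a 4 mm tip at 64 mm. Above: collar 30 mm across, 6 mm high, then a knurled aluminium head 26 mm across, 6 to 56 mm.
- hex_driver: Hex driver with a slim 16 mm black handle, 70 mm high above its 26 mm collar, standing in the other hole of the stand. Origin at the underside of the collar. To be left there.
- tool_stand: Fixed aluminium two-deck tool stand, 165 x 65 mm, top 75 mm high, origin under its centre on the table. Two 17 mm holes at x = -48 and +48 mm of its own frame; which of them holds the drift varies.
There are look-alikes about, which are no part of the job. Leave any purple or turquoise look-alike of the drift alone.

How it is judged:
On the way, in this order (a step that is already met when the one before it is completed fails the run):
1. the drift is pushed home through clevis and tongue and the extension is in line (horizontal distance between drift and clevis_hole below 0.004 m and z of drift in the frame of clevis_hole below 0.004 m and angle between the z axis of drift and the z axis of rack, either way round below 0.1 rad and value of joint extension below 0.0025 m), for 0.2 s.
2. the long pack hangs on the extension rail (y of long_pack in the frame of ext_rail_inner below -0.015 m and y of long_pack in the frame of ext_rail_outer above 0.012 m and x of long_pack in the frame of ext_rail_outer between -0.007 and 0.007 m and z of long_pack in the frame of ext_rail_outer between -0.004 and 0.005 m), for 0.2 s.
At the end, for the whole second after the job is handed in: Drift upright in the clevis hole (0.1 rad, axis within 4 mm), collar within 4 mm of the plate; extension within 2.5 mm of in line; long pack hanging still on the extension rail (7 mm sideways, 4 mm in height), within 15 mm of touching the outer stop, tilted under 0.2 rad (all of step 1 and z of drift in the frame of clevis_hole above -0.004 m and y of long_pack in the frame of ext_rail_outer between 0.012 and 0.036 m and x of long_pack in the frame of ext_rail_outer between -0.007 and 0.007 m and z of long_pack in the frame of ext_rail_outer between -0.004 and 0.004 m and angle between long_pack's own z axis and vertical below 0.2 rad and linear speed of long_pack below 0.05 m/s and angular speed of long_pack below 0.6 rad/s).
It fails at once if the short pack is knocked along or off the main rail (more than 30 mm) (distance of short_pack from where it was at the start of the episode above 0.03 m).
It fails at once if the hex driver is taken or knocked out of its place (more than 25 mm) (distance of hex_driver from where it was at the start of the episode above 0.025 m).
It also fails if it takes over 64 s, if anything falls off the work surface, if the arm or the gripper's body presses on something with over 40 N, if the wrist force passes 120 N, or if a joint passes its speed limit or range.

## Working session

There is one attempt and no reset: what is moved stays moved. The work goes in short steps, each a Python script; the robot and the scene stay as the last script left them, time stands still between calls to the robot, and variables do not carry over. Pictures are saved under pics/ and viewed, at most 10 in all, crops included, and the job is handed in when it is done.

```bash
mkdir -p pics
cat > h.py <<'E'
import numpy as np, cv2
from plant import *
def world(im,u,v,z=None):
    # pixel -> world by depth
    d=z if z is not None else im["z_map"][int(round(v)),int(round(u))]
    c=np.array([(u-im["cx"])/im["fx"]*d,-(v-im["cy"])/im["fy"]*d,-d,1.])
    return (np.linalg.inv(im["extrinsics"])@c)[:3]
def ray_at_z(im,u,v,z):
    E=np.linalg.inv(im["extrinsics"]); o=E[:3,3]
    d=E[:3,:3]@np.array([(u-im["cx"])/im["fx"],-(v-im["cy"])/im["fy"],-1.])
    return o+d*(z-o[2])/d[2]
def proj(im,p):
    c=im["extrinsics"]@np.append(p,1.)
    return im["cx"]+im["fx"]*c[0]/-c[2], im["cy"]+im["fy"]*-c[1]/-c[2]
def cloud(im):
    d=im["z_map"]; v,u=np.indices(d.shape)
    c=np.stack([(u-im["cx"])/im["fx"]*d,-(v-im["cy"])/im["fy"]*d,-d,np.ones_like(d)],-1)
    return (c@np.linalg.inv(im["extrinsics"]).T)[...,:3]
def save(im,name,crop=None,s=1):
    f=im["frame"]
    if crop: f=f[crop[1]:crop[3],crop[0]:crop[2]]
    f=cv2.resize(f,None,fx=s,fy=s,interpolation=cv2.INTER_CUBIC)
    cv2.imwrite("pics/"+name+".png",f[...,::-1])
E
python3 - <<'E'
from h import *
ims={n:get_image(n) for n in("scene","top","wrist")}
f=np.hstack([ims["scene"]["frame"],ims["top"]["frame"]])
cv2.imwrite("pics/a1.png",ims["scene"]["frame"][...,::-1]);cv2.imwrite("pics/a2.png",ims["top"]["frame"][...,::-1])
for n in("scene","top"):
    im=ims[n]; print(n,np.linalg.inv(im["extrinsics"])[:3].round(3).tolist(),im["fx"],im["cx"],im["cy"])
    for q in("drift","hex_driver","tool_stand","rack","clevis_hole","long_pack","long_grip","short_pack","main_rail_stop","ext_rail_inner","ext_rail_outer"):
        r=spot_point(n,q)
        print(q,[(round(x["p"],2),round(x["xy"][0]*560,1),round(x["xy"][1]*420,1)) for x in r[:4]])
E
```

```text
scene [[0.682, -0.602, 0.415, 0.973], [0.731, 0.569, -0.377, -0.547], [-0.009, 0.561, 0.828, 1.159]] 545.1559913557012 263.87444840495925 209.31763662604513
drift [(0.97, 140.4, 361.9), (0.71, 172.9, 292.4)]
hex_driver [(0.49, 213.3, 311.4), (0.18, 317.9, 166.0)]
tool_stand [(0.74, 196.0, 313.0)]
rack [(0.72, 312.2, 227.1), (0.39, 210.0, 314.0)]
clevis_hole [(0.71, 315.5, 166.3), (0.43, 416.2, 139.9)]
long_pack [(0.58, 366.6, 174.6)]
long_grip []
short_pack [(0.63, 416.7, 139.5)]
main_rail_stop [(0.57, 352.2, 181.3)]
ext_rail_inner [(0.73, 328.5, 193.5), (0.66, 309.8, 227.1), (0.41, 193.6, 313.5)]
ext_rail_outer [(0.87, 241.4, 247.2)]
top [[-0.009, 0.991, -0.137, 0.29], [-1.0, -0.006, 0.022, -0.083], [0.021, 0.137, 0.99, 1.383]] 418.23332334651246 275.8948846698984 211.69437543452267
drift [(0.77, 386.9, 202.3), (0.77, 344.3, 264.4), (0.31, 342.4, 185.1)]
hex_driver [(0.62, 227.0, 189.8), (0.42, 342.4, 190.0), (0.39, 240.8, 166.1)]
tool_stand [(0.68, 339.3, 205.3), (0.27, 152.1, 153.5)]
rack [(0.79, 232.0, 203.2)]
clevis_hole [(0.59, 227.8, 191.1)]
long_pack [(0.74, 203.3, 159.1)]
long_grip [(0.86, 203.2, 154.1)]
short_pack [(0.76, 156.7, 154.3)]
main_rail_stop [(0.69, 219.8, 161.6)]
ext_rail_inner [(0.83, 245.4, 165.6)]
ext_rail_outer [(0.7, 314.4, 173.8)]
```

View pics/a1.png

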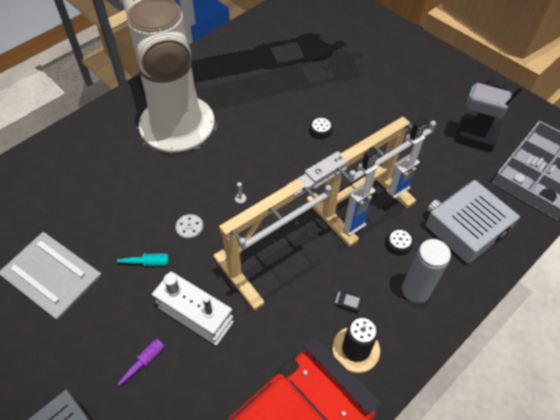

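View pics/a2.png

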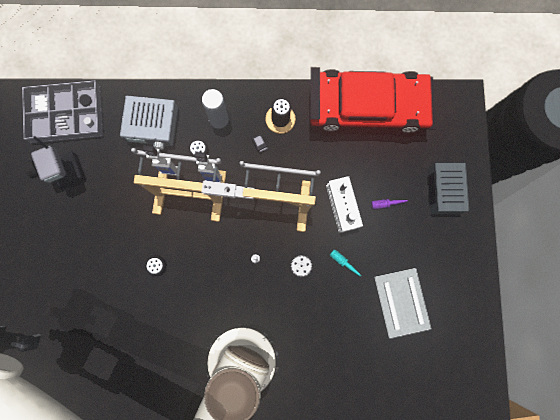

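Scene picture: candidates for the drift are the light-headed tool in the stand (172,285), the dark-handled tool in the stand (208,303, probably the hex driver), the turquoise look-alike (143,260) and the purple one (140,362), both lying on the table. By the description it is the light, thick head at (172,285). In the top picture the stand is at (343,205), the clevis at (222,188), the extension at right and the packs at (160,155) and (205,158).

Run:
```python
from h import *
sc=get_image("scene"); tp=get_image("top")
a=cv2.resize(sc["frame"][265:350,140:245],None,fx=5,fy=5,interpolation=cv2.INTER_CUBIC)
b=cv2.resize(tp["frame"][170:240,315:370],(int(55*6),425),interpolation=cv2.INTER_CUBIC)
cv2.imwrite("pics/b.png",np.hstack([a[:425],b])[...,::-1])
for n,im in(("scene",sc),("top",tp)):
    P=cloud(im)
    st=(P[...,0]>0.1)&(P[...,0]<0.6)&(P[...,1]<-0.15)&(P[...,1]>-0.5)
    m=st&(abs(P[...,2]-0.075)<.006)
    pts=P[m][:,:2].astype(np.float32); 
    n_,lab=cv2.connectedComponents(m.astype(np.uint8)); 
    k=np.argmax(np.bincount(lab.ravel())[1:])+1; pts=P[lab==k][:,:2].astype(np.float32)
    print(n,"stand",cv2.minAreaRect(pts))
    h=st&(P[...,2]>0.10)&(P[...,2]<0.16)
    n_,lab,stt,cen=cv2.connectedComponentsWithStats(h.astype(np.uint8))
    for i in range(1,n_):
        if stt[i,4]>8:
            q=P[lab==i]; c=sc["frame"] if n=="scene" else tp["frame"]; print(stt[i,4],cen[i].round(1),q.mean(0).round(4),q[:,2].max().round(4),c[lab==i].mean(0).round())
    for nm,z,us in (("clevis",.228,{"scene":(315.5,166.3),"top":(227.8,191.1)}),("long_grip",.292,{"top":(203.2,154.1),"scene":(370,160)}),("mstop",.25,{"scene":(352.2,181.3),"top":(219.8,161.6)}),("inner",.25,{"scene":(328.5,193.5),"top":(245.4,165.6)}),("outer",.25,{"scene":(241.4,247.2),"top":(314.4,173.8)})):
        print(nm,ray_at_z(im,*us[n],z).round(4))
```

```text
scene stand ((0.4966776669025421, -0.33176782727241516), (0.16823512315750122, 0.06701125204563141), 14.028602600097656)
52 [247.7 235.1] [ 0.491  -0.1581  0.1475] 0.1598 [141. 120.  91.]
211 [232. 252.] [ 0.4911 -0.2047  0.1296] 0.1599 [133. 110.  77.]
191 [170.4 282.2] [ 0.4544 -0.3454  0.1242] 0.1352 [180. 179. 179.]
113 [206.6 303.8] [ 0.5466 -0.3223  0.1292] 0.1513 [136. 134. 136.]
clevis [0.5005 0.0359 0.228 ]
long_grip [0.598  0.0884 0.292 ]
mstop [0.5919 0.0489 0.25  ]
inner [ 0.5795 -0.0098  0.25  ]
outer [ 0.5518 -0.2245  0.25  ]
top stand ((0.4970594048500061, -0.3310607969760895), (0.16476069390773773, 0.06652799248695374), 13.98995304107666)
38 [343.2 185.6] [ 0.5414 -0.3171  0.1321] 0.1497 [145. 143. 144.]
53 [300.5 206.1] [ 0.4794 -0.1855  0.1289] 0.1566 [110.  93.  72.]
74 [351.6 215.7] [ 0.4491 -0.3407  0.128 ] 0.1369 [204. 205. 205.]
clevis [0.508  0.0256 0.228 ]
long_grip [0.5968 0.086  0.292 ]
mstop [0.5871 0.0463 0.25  ]
inner [ 0.5754 -0.0246  0.25  ]
outer [ 0.5514 -0.2159  0.25  ]
```

View pics/b.png

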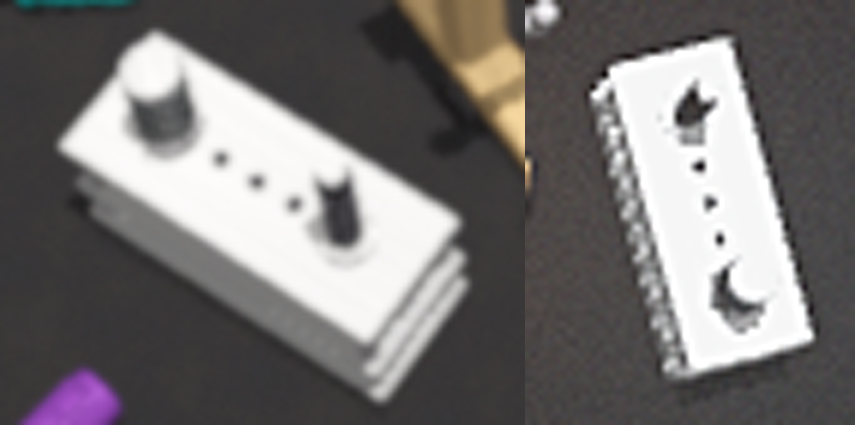

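The crop confirms it: the thick aluminium head at scene (170,282) is the drift, and the slim dark handle at (207,303) is the hex driver. Now a closer look at the rack with the wrist camera.

```bash
cat >> h.py <<'E'
def R(a,flip=False):
    y=np.array([-np.sin(a),np.cos(a),0])*(-1 if flip else 1); z=np.array([0,0,-1.]); return np.column_stack([np.cross(y,z),y,z])
def best(p,a):
    c=[]
    for f in(False,True):
        q=solve_ik(p,R(a,f))
        if q is not None: c.append((abs(q[5]),f))
    return R(a,min(c)[1]) if c else None
E
python3 - <<'E'
from h import *
s=sense(); print(s["orientation"].round(2).tolist() if hasattr(s["orientation"],"round") else s["orientation"])
move_l([0.13,0.56,0.46],v=0.3)
p=[0.47,-0.02,0.47]; r=best(p,-0.127); print(r)
move_ptp(p,r); print(sense()["clock"],sense()["q"])
im=get_image("wrist"); save(im,"w1")
np.savez("w1.npz",**im)
for q in("clevis_hole","main_rail_stop","ext_rail_inner","ext_rail_outer","long_grip","long_pack"):
    x=spot_point("wrist",q); print(q,[(round(i["p"],2),round(i["xy"][0]*560,1),round(i["xy"][1]*420,1)) for i in x[:3]])
print(np.linalg.inv(im["extrinsics"]).round(3),im["fx"])
E
```

```text
[[-0.97, 0.22, 0.0], [0.22, 0.97, -0.0], [-0.0, 0.0, -1.0]]
[[ 0.99194633 -0.12665888  0.        ]
 [-0.12665888 -0.99194633  0.        ]
 [ 0.         -0.         -1.        ]]
4.65 [-2.99076709e-01 -1.49643784e-01  1.44351847e+00  2.09293995e-04
  1.84765281e+00  1.39735339e+00]
clevis_hole [(0.64, 233.4, 143.0)]
main_rail_stop [(0.58, 199.0, 78.7)]
ext_rail_inner [(0.72, 257.4, 74.2)]
ext_rail_outer [(0.79, 461.9, 80.0), (0.32, 26.9, 75.8)]
long_grip [(0.76, 137.2, 69.4)]
long_pack [(0.71, 156.5, 77.5)]
[[-0.125  0.955  0.268  0.538]
 [-0.992 -0.121 -0.034 -0.028]
 [-0.001 -0.271  0.963  0.613]
 [ 0.     0.     0.     1.   ]] 321.84608606816874
```

View pics/w1.png

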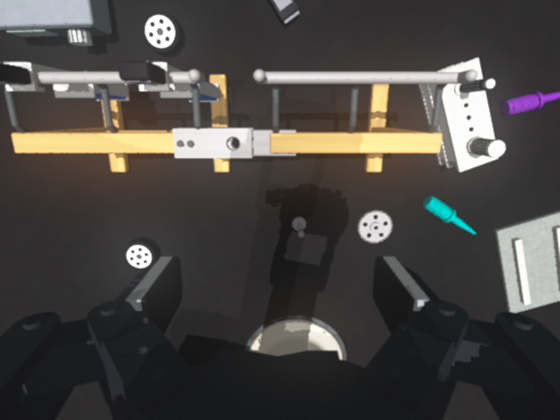

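The wrist view shows the clevis hole at (233,143), the main rail stop at (195,76), the extension's stops at (260,75) and (470,75), the long pack's tab at (140,70) and the drift head at (488,148). I will measure the hole from two opposite wrist yaws, so that the mounting error cancels.

```bash
cat > v.py <<'E'
from h import *
im=dict(np.load("w1.npz"))
h0=ray_at_z(im,233,143,.228); print("h0",h0.round(4))
pts={k:ray_at_z(im,u,v,z).round(4) for k,(u,v,z) in dict(ms=(195,76,.276),ei=(260,75,.276),eo=(470,75,.276)).items()}; print(pts)
tiles=[]
for i,f in enumerate((True,False)):
    r=R(-0.127,f); p=h0-0.0685*r[:,0]; p[2]=.36
    move_ptp(p,r); pause(.3); im=get_image("wrist"); np.savez(f"v{i}.npz",**im)
    sp=[(round(x["p"],2),round(x["xy"][0]*560,1),round(x["xy"][1]*420,1)) for x in spot_point("wrist","clevis_hole")[:2]]
    u,v=proj(im,h0); print(i,u,v,sp,sense()["clock"],sense()["tool_pos"])
    for x in sp: print("  spot",ray_at_z(im,x[1],x[2],.228).round(4))
    u,v=int(u),int(v); tiles.append(cv2.resize(im["frame"],(400,300)))
    tiles.append(cv2.resize(im["frame"][v-45:v+45,u-60:u+60],(400,300)))
cv2.imwrite("pics/v.png",np.vstack([np.hstack(tiles[:2]),np.hstack(tiles[2:])])[...,::-1])
E
python3 v.py
```

```text
h0 [0.5128 0.0275 0.228 ]
{'ms': array([0.5843, 0.0469, 0.276 ]), 'ei': array([ 0.5773, -0.0163,  0.276 ]), 'eo': array([ 0.5515, -0.2199,  0.276 ])}
0 276.04002069492225 116.31825334809511 [(0.91, 276.6, 115.6)] 5.9667 [0.44528234 0.03576455 0.36070494]
  spot [0.5133 0.027  0.228 ]
1 277.6263753396917 115.07957942932094 [(0.82, 280.5, 117.5)] 9.0083 [0.58071015 0.018809   0.36000828]
  spot [0.515  0.0296 0.228 ]
```

View pics/v.png

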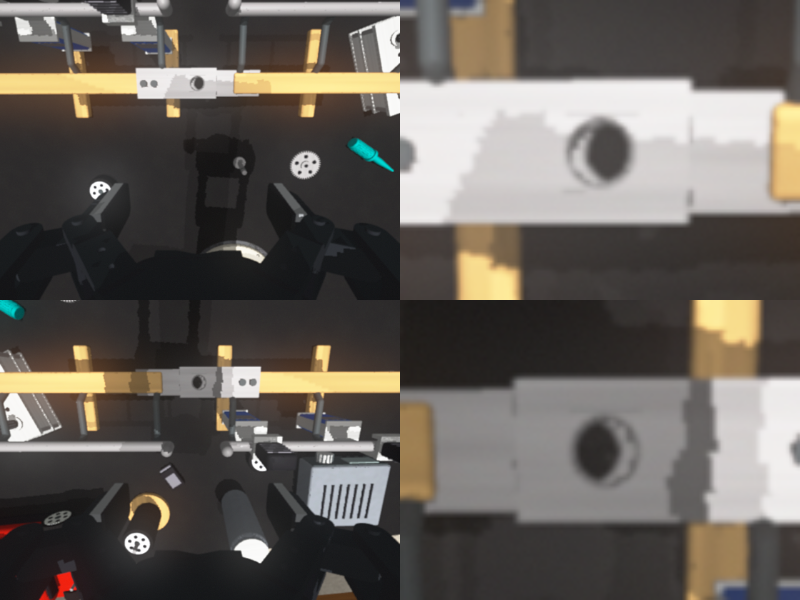

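Both views show the hole's rim: (276,116.6) and (278.8,115). They agree to 1 mm, giving a hole at about (0.5128, 0.028). Now the drift.

```bash
cat > d.py <<'E'
from h import *
# tab positions from the stored views
for n in("w1","v0","v1"):
    im=dict(np.load(n+".npz")); P=cloud(im)
    m=(P[...,2]>.295)&(P[...,2]<.32)&(P[...,0]>.52)&(P[...,0]<.68)&(P[...,1]>.03)&(P[...,1]<.3)
    k,lab,st,c=cv2.connectedComponentsWithStats(m.astype(np.uint8))
    for i in range(1,k):
        if st[i,4]>15:
            q=P[lab==i]; r=cv2.minAreaRect(q[q[:,2]>np.percentile(q[:,2],50)-.004][:,:2].astype(np.float32)); print(n,st[i],np.round(r[0],4),np.round(r[1],4),r[2],np.median(q[:,2]).round(4))
d0=np.array([.4503,-.3430,.131]); r=R(.244,True)
def look(d):
    p=d-.0685*r[:,0]; p[2]=.30; move_ptp(p,r); pause(.3); im=get_image("wrist"); P=cloud(im)
    m=(abs(P[...,2]-.131)<.004)&(np.hypot(P[...,0]-d[0],P[...,1]-d[1])<.03)
    q=P[m][:,:2].astype(np.float32); c,rad=cv2.minEnclosingCircle(q); print("head",q.mean(0),c,rad,m.sum(),P[m][:,2].mean()); np.savez("d0.npz",**im); return q.mean(0)
c=look(d0)
print(sense()["clock"])
E
python3 d.py
```

```text
w1 [118  61  38  22 742] [0.5914 0.0927] [0.0278 0.016 ] 82.64835357666016 0.3081
w1 [  0  62   7  21 104] [0.6067 0.2165] [0.0055 0.0172] 76.03260803222656 0.2978
v0 [118   0  52   8 331] [0.5834 0.0932] [0.0263 0.003 ] 85.9265365600586 0.3012
v1 [ 368  209   49   30 1288] [0.591 0.093] [0.0277 0.016 ] 83.23250579833984 0.308
head [ 0.44968057 -0.34502527] (0.44949936866760254, -0.3449796438217163) 0.013089505024254322 603 0.13162692073509422
11.0667
```

```bash
cat > g.py <<'E'
from h import *
r=R(.244,True); p=np.array([.4498,-.3446,.091])
move_ptp([p[0],p[1],.20],r); move_l(p,v=.12); gripper_close()
s=sense(); print(s["grip_width"],s["finger_force"],s["clock"])
move_l([p[0],p[1],.38],v=.2)
s=sense(); print(s["grip_width"],s["wrist_force"],s["tool_pos"],s["clock"])
r2=R(-.125,True)
move_ptp([.5128,.028,.38],r2); pause(.3)
im=get_image("wrist"); np.savez("g.npz",**im); save(im,"g",(140,60,420,340),2)
s=sense(); print(s["tool_pos"],s["wrist_force"],s["wrist_torque"],s["clock"])
im=get_image("scene"); np.savez("gs.npz",**im)
E
python3 g.py
```

```text
0.024593087486046408 58.801774978637695 13.2583
0.024851919530761695 [-0.09555417  0.56463326 -1.61246451] [ 0.44946993 -0.34424506  0.37852885] 14.85
[0.51288504 0.02753142 0.3799806 ] [-0.12153117 -1.08855565 -1.2282699 ] [0.03666665 0.01460939 0.02762768] 16.6083
```

View pics/g.png

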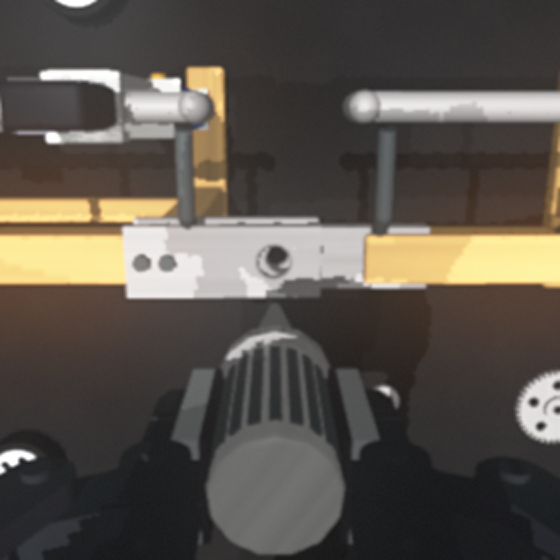

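The drift is held upright between the pads, head at crop (275,490), tip at (277,310), with the hole ahead at (274,261). Check the tip and head offset from the TCP, then descend.

```bash
cat > p.py <<'E'
from h import *
im=dict(np.load("g.npz"))
print("tip",ray_at_z(im,278.5,214.5,.300).round(4)); print("hole",ray_at_z(im,140+273.5/2,60+261/2,.228).round(4))
P=cloud(im); m=(abs(P[...,2]-.42)<.008)&(np.hypot(P[...,0]-.5128,P[...,1]-.028)<.02); q=P[m]; print("head",q.mean(0),np.median(q[:,2]),cv2.minEnclosingCircle(q[:,:2].astype(np.float32)))
E
python3 p.py
python3 - <<'E'
import sys; sys.path.insert(0,'.')
from h import *
z=.33; 
move_l([.5128,.028,.325],v=.15); print(sense()["wrist_force"],sense()["tool_pos"])
for z in(.30,.285):
    move_l([.5128,.028,z],v=.06); s=sense(); print(z,np.round(s["wrist_force"],1),np.round(s["wrist_torque"],2),s["tool_pos"].round(4),s["clock"])
E
```

```text
tip [0.5115 0.0263 0.3   ]
hole [0.5128 0.0275 0.228 ]
head [0.51570745 0.02690637 0.41944186] 0.4199965352575204 ((0.5139950513839722, 0.027822306379675865), 0.01943354494869709)
[-0.82638024  0.56529618 -1.19483784] [0.51290382 0.02797322 0.32544477]
0.3 [-0.2 -0.4  0.3] [ 0.03 -0.03 -0.  ] [0.5127 0.028  0.2998] 17.7417
0.285 [-0.2 -0.7 -1.4] [-0.11  0.03 -0.04] [0.5124 0.028  0.2843] 18.1417
```

Run:
```python
from h import *
for z in(.272,.262,.254,.248,.244,.2425):
    move_l([.5128,.028,z],v=.04); s=sense(); print(z,np.round(s["wrist_force"],1),np.round(s["wrist_torque"],2),s["tool_pos"].round(4),s["clock"])
    if abs(s["wrist_force"][2])>60: break
```

```text
0.272 [-0.4 -3.4 -1.9] [-0.55  0.04  0.02] [0.5125 0.0278 0.2714] 18.6167
0.262 [ 0.4 -1.7 -1.8] [-0.56 -0.05 -0.04] [0.5126 0.0281 0.2614] 19.0167
0.254 [ 0.4 -2.9 -2.5] [-0.55 -0.    0.  ] [0.5125 0.0281 0.2533] 19.3667
0.248 [-0.  -2.4 -2.5] [-0.52 -0.08 -0.02] [0.5126 0.028  0.2475] 19.6667
0.244 [ 0.9 -2.3  0.2] [-0.45 -0.04 -0.01] [0.5131 0.028  0.2443] 19.9167
0.2425 [-3.5 -2.4  7.2] [-0.35  0.56 -0.03] [0.5132 0.028  0.2443] 20.1667
```

```bash
cat > k.py <<'E'
from h import *
gripper_open(); p=sense()["tool_pos"]
move_l([p[0],p[1],.40],v=.2)
ax=np.array([.9922,-.1247,0]); ay=np.array([.1247,.9922,0]); O=np.array([.5129,.028,0])
tab=O+.0697*ax+.0742*ay
t=tab.copy(); t[2]=.38
r=best(t,-.125+np.pi/2); print(r.round(2).tolist())
move_ptp(t,r); pause(.2)
im=get_image("wrist"); P=cloud(im)
m=(P[...,2]>.303)&(P[...,2]<.313)&(np.hypot(P[...,0]-t[0],P[...,1]-t[1])<.03)
q=P[m]; print("tab",cv2.minAreaRect(q[:,:2].astype(np.float32)) if m.sum()>5 else None,m.sum(),t,sense()["q"][5],sense()["clock"])
im2=get_image("scene"); tile=np.hstack([cv2.resize(im["frame"],(400,300)),cv2.resize(im2["frame"][100:250,220:420],(400,300))]); cv2.imwrite("pics/k.png",tile[...,::-1])
E
python3 k.py
```

```text
[[0.12, 0.99, 0.0], [0.99, -0.12, 0.0], [0.0, -0.0, -1.0]]
tab ((0.5918833017349243, 0.0937008410692215), (0.02739039994776249, 0.017269328236579895), 82.83950805664062) 869 [0.59130908 0.09292965 0.38      ] 0.07946694301673324 23.2667
```

View pics/k.png

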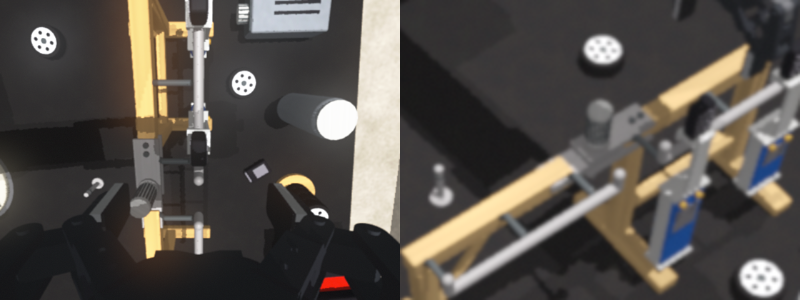

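The drift stands seated in the clevis (scene crop (600,120)), the extension is drawn in and the tab lies under the gripper. Next, grasp and lift the long pack.

```bash
cat > l.py <<'E'
from h import *
p=sense()["tool_pos"].copy()
S=lambda t:(lambda s:print(t,s["tool_pos"].round(4),s["grip_width"].__round__(4),np.round(s["wrist_force"],1),np.round(s["wrist_torque"],2),round(s["clock"],2)))(sense())
move_l([.5915,.0932,.273],v=.15); S("down"); gripper_close(); S("grip")
move_l([.5915,.0932,.306],v=.1); pause(.3); S("lift")
im=get_image("scene"); save(im,"l",(280,100,460,260),4)
E
python3 l.py
```

```text
down [0.5921 0.0932 0.2743] 0.0852 [-0.  -0.  -0.3] [ 0.01 -0.01 -0.  ] 24.18
grip [0.5916 0.0932 0.2733] 0.0154 [ 0.8 -0.9  0.8] [-0.02  0.05 -0.02] 24.82
lift [0.5912 0.0932 0.3053] 0.0153 [-0.5 -0.1 -2.5] [-0.03 -0.03 -0.01] 25.6
```

View pics/l.png

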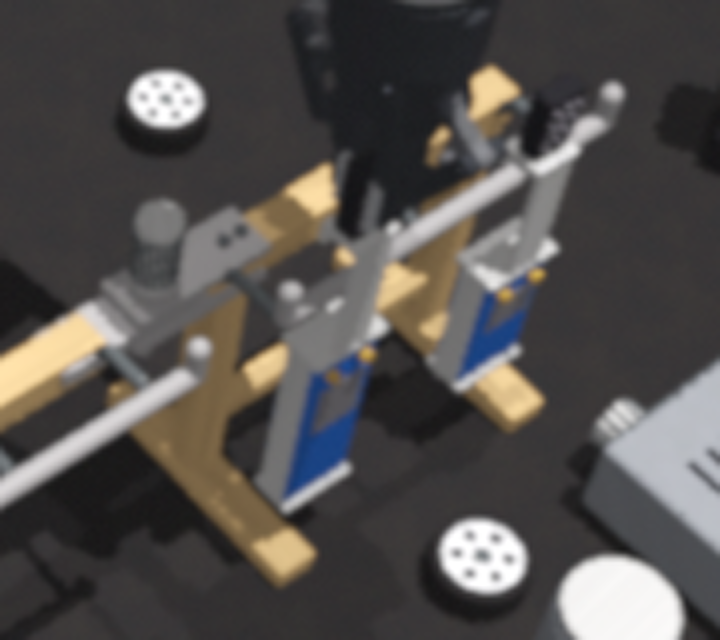

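The pack is lifted about 32 mm and hangs straight (crop (330,400)). Carry it over, lower and slide.

```bash
cat > m.py <<'E'
from h import *
S=lambda t:(lambda s:print(t,s["tool_pos"].round(4),s["grip_width"].__round__(4),np.round(s["wrist_force"],1),np.round(s["wrist_torque"],2),round(s["clock"],2)))(sense())
ax=np.array([.9922,-.1247,0]); ay=np.array([.1247,.9922,0]); O=np.array([.5129,.028,0])
P=lambda y,z:O+.0695*ax+y*ay+np.array([0,0,z])
move_l(P(-.185,.306),v=.1); pause(.6); S("over")
im=get_image("scene"); save(im,"m",(200,140,380,300),4)
move_l(P(-.185,.285),v=.05); S("low1")
move_l(P(-.185,.2735),v=.03); pause(.2); S("low2")
E
python3 m.py
```

```text
over [ 0.5588 -0.1642  0.306 ] 0.0151 [-0.4 -0.1 -2.7] [0.01 0.04 0.03] 28.99
low1 [ 0.5587 -0.1642  0.2847] 0.0153 [-0.5 -0.1 -3.4] [-0.03 -0.03  0.03] 29.61
low2 [ 0.5587 -0.1642  0.2733] 0.0151 [-0.3 -0.  -2.8] [-0.01  0.02  0.03] 30.34
```

View pics/m.png

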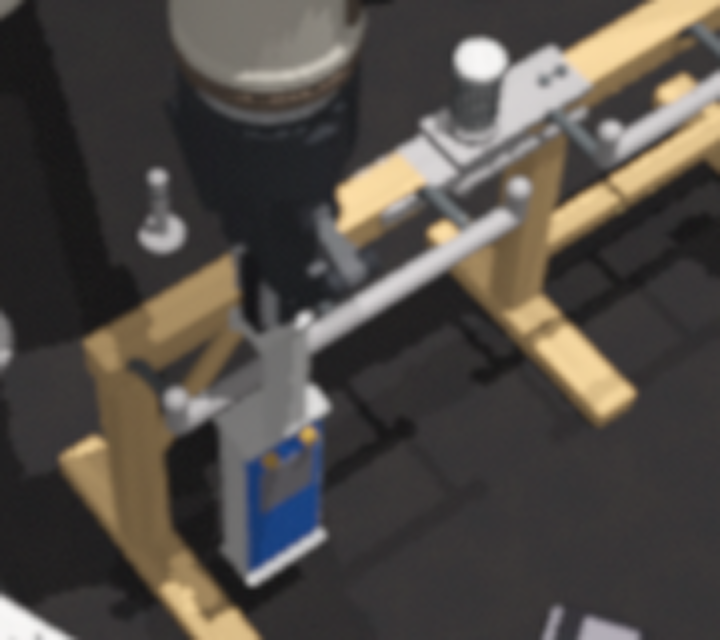

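Over the extension rail and hooked astride it, clear of the outer stop. Slide outward until the stop is felt.

```bash
cat > n.py <<'E'
from h import *
S=lambda t:(lambda s:print(t,s["tool_pos"].round(4),s["grip_width"].__round__(4),np.round(s["wrist_force"],1),np.round(s["wrist_torque"],2),round(s["clock"],2)))(sense())
ax=np.array([.9922,-.1247,0]); ay=np.array([.1247,.9922,0]); O=np.array([.5129,.028,0])
P=lambda y,z:O+.0695*ax+y*ay+np.array([0,0,z])
for y in(-.205,-.210,-.213,-.216,-.218,-.220,-.222,-.224):
    move_l(P(y,.2737),v=.03); S(y)
    if sense()["wrist_force"]@ay>3: break
move_l(P(y+.001,.2722),v=.03); pause(.2); S("set")
im=get_image("scene"); np.savez("n.npz",**im)
E
python3 n.py
```

```text
-0.205 [ 0.5563 -0.184   0.2737] 0.0152 [-0.4 -0.4 -2.7] [-0.04 -0.05 -0.02] 31.16
-0.21 [ 0.5557 -0.1892  0.2737] 0.0153 [-0.2  0.7 -2.6] [-0.   -0.01 -0.02] 31.48
-0.213 [ 0.5553 -0.1921  0.2737] 0.0154 [-0.4 -0.1 -3.9] [-0.01  0.02 -0.01] 31.73
-0.216 [ 0.5549 -0.1952  0.2737] 0.0151 [-0.4  0.3 -3.1] [-0.04  0.03  0.02] 31.98
-0.218 [ 0.5546 -0.1971  0.2737] 0.0155 [-0.   0.2 -3.3] [-0.04  0.03  0.02] 32.23
-0.22 [ 0.5544 -0.1991  0.2737] 0.0157 [ 1.1 -0.7 -2.8] [0.02 0.02 0.01] 32.48
-0.222 [ 0.5543 -0.2003  0.2737] 0.0151 [ 0.2  3.4 -2.8] [ 0.65 -0.13 -0.02] 32.73
set [ 0.5545 -0.2002  0.2732] 0.0148 [-2.1  2.4  4.6] [ 0.44  0.44 -0.03] 33.17
```

Run:
```python
from h import *
gripper_open(); pause(.3); p=sense()["tool_pos"].copy()
move_l([p[0],p[1],.40],v=.15); pause(1.0)
im=get_image("wrist"); P=cloud(im)
m=(P[...,2]>.30)&(P[...,2]<.315)&(np.hypot(P[...,0]-p[0],P[...,1]-p[1])<.04)
q=P[m]; print("tab",p,cv2.minAreaRect(q[:,:2].astype(np.float32)),np.median(q[:,2]))
m=(P[...,2]>.26)&(np.hypot(P[...,0]-.5129,P[...,1]-.028)<.02); q=P[m]
if m.sum()>3: print("head",m.sum(),np.percentile(q[:,2],90),q.mean(0))
im2=get_image("scene"); P=cloud(im2); m=(P[...,2]>.26)&(np.hypot(P[...,0]-.5129,P[...,1]-.028)<.025); q=P[m]; print("head sc",np.percentile(q[:,2],[50,95]),q.mean(0),sense()["clock"])
tile=np.hstack([cv2.resize(im["frame"],(400,300)),cv2.resize(im2["frame"][130:310,190:430],(400,300))]); cv2.imwrite("pics/z.png",tile[...,::-1])
```

```text
tab [ 0.55432227 -0.19996111  0.27219355] ((0.5546463131904602, -0.19964081048965454), (0.027581991627812386, 0.016932731494307518), 81.4518051147461) 0.3082645254393393
head sc [0.28231593 0.28734738] [0.51647931 0.02375969 0.27879365] 36.3083
```

View pics/z.png

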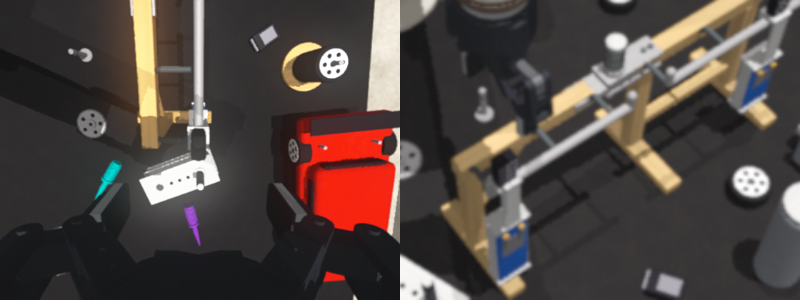

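The pack hangs straight at the outer stop with its tab top at 308 mm. The drift's head top is at about 284 mm, so it is home. The short pack and the hex driver are in place.

```bash
python3 -c "
from plant import *
print(job_done())"
```

```text
the job is handed in; nothing more can be done
None
```

I handed in the job at about 36 s of the 64 s: the drift is home in the clevis as the pin, the long pack hangs at the outer stop of the extension rail, and the short pack and hex driver are untouched. My checks before handing in agreed with this, but the hand-in returned no verdict and I did not measure the extension's remaining offset directly.

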